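# Load the tape unwinder and press its cover home

## Task

Load the tape roll on the bench onto the leaning spindle of the inclined tape unwinder, down against the deck. Then swing the unwinder's cover shut over it and press down both black push catches at the cover's free corners until cover and catches are fully home. Leave the bush, the flange and the jar where they stand.

Things in the scene. Friction and masses are not known exactly. Their poses are not given: they have to be found in the camera images.
- tape_roll: black tape roll on a brown card core, a plain ring 56 mm across and 19 mm high with a 25 mm bore, lying flat on the bench on the right; 60 g. Origin: centre of its underside, z along its axis
- roll_mid (a point): centre of the tape roll (on its axis, 9.5 mm above its underside)
- unwinder: the tape unwinder: a grey sheet-metal tray, 160 mm along the slope by 180 mm wide outside, on a dark foot fixed to the bench. Walls 6 mm thick stand 30 mm above its floor at the sides and back, 26 mm at the front; a 20 mm high block stands in each front corner inside. Origin: middle of the foot's underside, z up
- deck: floor of that tray, sloping down 30 degrees towards the robot, its middle 65 mm above the bench. Origin: the point of the floor on the spindle axis, in the middle of the tray. x points up the slope (away from the robot), y to the left, z square out of the floor, along the spindle
- spindle_tip (a point): tip of the spindle, a steel post 20 mm in diameter that stands 23 mm square out of the deck floor; its top 6 mm taper
- seat (a point): where the middle of the tape roll lies when the roll is fully down on the spindle: on the spindle axis, 9.5 mm above the deck floor. Its axes are the deck's
- lid (a joint): angle of the cover (rad): 0 = shut, lying on the walls parallel to the deck floor; at the start it stands open by 1.9 to 2.15. The hinge is stiff: the cover stays where it is left, and about 3 N at its free edge moves it
- lid_hinge (a point): middle of the cover's hinge, which runs along the deck's y at x = 80, z = 31 mm in the deck's frame
- lid_edge (a point): tip of the pull tab in the middle of the cover's free edge, 178 mm from the hinge. The cover is an aluminium plate 4 mm thick and 180 mm wide that reaches 160 mm from the hinge, the tab (44 mm wide) 18 mm further. Shut, its underside lies 31 mm and its top 35 mm above the deck floor
- catch_left (a joint): how far the left push catch stands out of its home position (m): 0 = fully home, up to 0.010. It slides square to the cover against about 6 N of friction and stays where it is left
- catch_right (a joint): the same for the right push catch
- catch_left_top (a point): middle of the top of the left push catch, a black round button 21 mm across on the outer face of the cover near its free left corner, 144 mm from the hinge and 60 mm left of the middle. With the cover shut and the catch fully home this point lies at x = -64, y = 60, z = 43.5 mm in the deck's frame
- catch_right_top (a point): the same for the right push catch; home at x = -64, y = -60, z = 43.5 mm in the deck's frame
- bush: bystander: flanged bronze bush, 40 mm across, 26 mm high; origin at the centre of its underside
- flange: bystander: pale turned aluminium flange with a hub, 64 mm across, 24 mm high; origin at the centre of its underside
- jar: bystander: clear jar of small parts with a black screw lid, 60 mm across, 84 mm high; origin at the centre of its underside
Mind the look-alikes: they are no part of the job. What is shaped like the tape_roll but orange or turquoise is not meant.

How it is judged:
By the outcome, as a careful person would: the job done as asked, in the order asked, and still so for the second after the job is handed in, with the robot touching nothing.
It also fails if it takes over 69 s, if anything falls off the work surface, if the arm or the gripper's body presses on something with over 40 N, if the wrist force passes 120 N, or if a joint passes its speed limit or range.

## Robot

A 7-joint arm with a two-finger parallel gripper is mounted at the origin on a cart in front of the work surface, level with it; the furniture and walls round the work are solid. World frame = base frame: x ahead of the robot, y to its left, z up, the work surface at z = 0. Lengths are in mm, angles in rad, forces in N, time in s.
With the tool pointing down it reaches from about 425 to 1025 mm from the base axis. Payload 9.4 kg.
Tool frame: the origin (TCP) lies midway between the tips of the shut fingers; the grasp point (between the pads) lies 19 mm behind it; z points along the fingers, y is the line along which they close (so a half turn about z gives the same grasp; the last joint's range is limited). The gripper opens to 85 mm and grips with 20 to 120 N. Pads are 22 mm wide; open, the fingers measure 114 mm over their backs; the gripper's body (76 mm by 85 mm) begins 54 mm behind the grasp point. The pads swing forward as they close: fully open they stand 13 mm farther back than shut.
Start: joints at [-1.403, 0.599, -0.003, 1.599, 0.002, 0.943, -0.08], TCP at [175.717, 703.383, 231.275] pointing down, gripper open.
Joint ranges: [-2.57, 2.57], [-0.35, 1.97], [-1.29, 1.29], [0.11, 2.56], [-1.05, 4.19], [0.11, 1.86], [-2.63, 2.63]. Speed limits (rad/s): [2.22, 2.22, 3.01, 3.01, 3.14, 3.14, 3.14].

## Interface

Orientations are given as a unit quaternion [w, x, y, z].
In Python, from cell import r gives the robot as it stands.
- The arm moves only by the tool carry_out, never from a script. Its argument "plan" is a list of rows, each a list of 7 numbers: the shift along the tool's x, y, z in cm, then the turn, a rotation vector about the tool's x, y, z in degrees, then the closure, from -1 (fully open) to 1 (shut). A call has exactly 5 rows; each row is the pose to reach, as a shift and turn from the pose commanded when the call began, along the tool's axes at that moment; what a row does not reach only later rows make up. A row lasts 1/8 s, in which the tool goes at most 62.5 mm and 10.7 degrees, less where a joint would pass 70% of its speed; a pose out of reach is approached as far as the arm can. A call with a gripper value outside its range is refused whole. The fingers move at their own pace and stop on an object; "grip_force" is the grip in N (left out, the last holds). Time passes only in rows, so rows that repeat a pose let the fingers close, or fill a call up. It gives the time, the measured TCP pose, the force, the opening and the grip force at its end, in the units of the state.
- r.get_obs(): the state, without advancing time (a new reading comes with each control period).
- r.get_image(name): name is "scene" or "side" or "wrist"; returns a dict with "color" (400x640x3 uint8, red, green, blue), "range_z" (400x640 float32, mm along the optical axis (not along the pixel's ray), 0 where there is no reading), "mtx" (3x3 intrinsics, pixels), "world_from_camera" (4x4, takes a point from camera to world coordinates); the wrist camera has in their place "hand_eye" (4x4, takes a point from camera to tool coordinates, whose origin is the TCP and whose axes are the flange's). Camera axes: x right, y down, z forward; pixel columns grow to the right and rows downward; lengths in mm; the calibration is good to about 2 mm. A picture is of the moment at which its call begins: read the wrist's pose just before it.
- r.hand_in(): hands the job in; it is judged then, once.
Trained networks look in a picture, given as the dict that the camera call returned (one of the last four; its "shot" number tells which), for a name from the list of things; names that differ only in an ending like _2 or _b are one class to them, and where a whole thing is asked for, a point or a joint stands for the part that bears it (a point fixed in the world has none). Each returns a list of dicts, best first, with "p" (0 to 1); they miss things now and then, are a little off and sometimes report something else, mostly with a low value. They report only what shows in the picture. A call takes as long as a camera call. They do not tell look-alikes from the thing itself.
- r.cut_out(target, picture): "mask" (400x640 bool, what is visible of it) and "centre" ([column, row] in pixels, amid what is visible of it).
- r.mark_of(target, picture): "centre" ([column, row] in pixels: a listed point, or the origin of a listed thing).
The state is a dict: "time": time; "joint_positions": joint angles; "qd": joint speeds; "joint_efforts": joint torques, N m; "ee_pos": TCP position; "tcp_rot": TCP orientation; "ft_force": force on the tool from outside, world axes, zero at the start; "torque": the same for the moment, N m; "width": opening from 0.0 (shut) to 1.0 (fully open); "grasp_force": force on a finger pad.
Only numpy, scipy, OpenCV 4.12 (cv2) and the standard library are available. Lean on these libraries where they do the work, as an engineer would, in place of code of your own. Each camera call takes 0.05 s, during which the arm holds its last target. There are 200 camera calls.

## Working session

There is one attempt and no reset: what is moved stays moved. The work goes in short steps, Python scripts to look and compute and a tool call to move; the robot and the scene stay as the last step left them, time stands still between calls to the robot, and variables do not carry over. Pictures are saved under pics/ and viewed, at most 10 in all, crops included, and the job is handed in when it is done.

Besides the shell and the picture viewer there is one more tool, called as name([rows], argument=value, ...), one row to a line, values as JSON. carry_out: Moves the arm, as the interface text tells. Its arguments: {"type":"object","properties":{"plan":{"type":"array","items":{"type":"array","items":{"type":"number"}}},"grip_force":{"type":"number"}},"required":["plan"]}

```bash
ls; mkdir -p pics; cat > h.py <<'E'
import numpy as np, cv2
from cell import r
from scipy.spatial.transform import Rotation as R
def q2R(q): return R.from_quat([q[1],q[2],q[3],q[0]]).as_matrix()
def W(im,obs=None):
    if 'world_from_camera' in im: return np.array(im['world_from_camera'])
    T=np.eye(4);T[:3,:3]=q2R(obs['tcp_rot']);T[:3,3]=obs['ee_pos'];return T@np.array(im['hand_eye'])
def pts(im,mask,T):
    v,u=np.nonzero(mask&(im['range_z']>0));z=im['range_z'][v,u];K=np.array(im['mtx'])
    P=np.c_[(u-K[0,2])/K[0,0]*z,(v-K[1,2])/K[1,1]*z,z];return P@T[:3,:3].T+T[:3,3]
def save(n,im,crop=None,s=1):
    c=im['color'][...,::-1]
    if crop: c=c[crop[1]:crop[3],crop[0]:crop[2]]
    cv2.imwrite('pics/'+n,cv2.resize(c,None,fx=s,fy=s,interpolation=cv2.INTER_CUBIC))
E
python3 - <<'E'
from h import *
o=r.get_obs();print(o)
ims={n:r.get_image(n) for n in('scene','side')}
save('a.png',np.vstack([0]) if 0 else ims['scene']);save('b.png',ims['side'])
for n,im in ims.items():
    T=W(im)
    print(n,T.round(2).tolist())
    for t in('tape_roll','unwinder','lid','bush','flange','jar'):
        for d in r.cut_out(t,im)[:4]:
            P=pts(im,d['mask'],T)
            if len(P): print(n,t,round(d['p'],2),np.round(d['centre']),np.median(P,0).round(),P.min(0).round(),P.max(0).round(),np.median(im['color'][d['mask']],0))
    for t in('spindle_tip','lid_hinge','lid_edge','catch_left_top','catch_right_top'):
        for d in r.mark_of(t,im)[:2]:
            m=np.zeros((400,640),bool);c=np.round(d['centre']).astype(int);m[c[1]-1:c[1]+2,c[0]-1:c[0]+2]=1
            print(n,t,round(d['p'],2),c,np.median(pts(im,m,T),0).round(1))
E
```

```text
pics
{'time': 0.0, 'joint_positions': array([-1.40271173,  0.60015579, -0.00253424,  1.60013628,  0.00176787,
        0.94288673, -0.07978058]), 'qd': array([-9.89659483e-05,  5.83599974e-04, -6.62652512e-04,  5.40495020e-04,
       -3.93659493e-04, -6.61659456e-04, -2.75263554e-04]), 'joint_efforts': array([-3.52921888e-04, -7.76422977e+01,  1.56460639e+00, -2.58021355e+01,
        1.23532035e-02,  8.64172122e-03,  1.30572084e-05]), 'ee_pos': array([175.60058265, 702.92454947, 230.39263153]), 'tcp_rot': array([-3.48406429e-05,  1.22061307e-01,  9.92522247e-01, -7.91186744e-04]), 'ft_force': array([ 0.03505991,  0.21601345, -0.31883499]), 'torque': array([ 0.03949475, -0.01776503,  0.00914608]), 'grasp_force': 0.0, 'width': 0.996134893472297}
scene [[0.64, -0.4, 0.66, -241.33], [-0.77, -0.35, 0.53, -560.19], [0.02, -0.85, -0.53, 696.23], [0.0, 0.0, 0.0, 1.0]]
scene tape_roll 0.9 [412. 258.] [ 515. -265.   17.] [ 493. -291.   -2.] [ 554. -226.   22.] [50. 47. 46.]
scene tape_roll 0.9 [432. 292.] [ 439. -353.   17.] [ 416. -381.   -3.] [ 496. -321.   22.] [  0. 179. 161.]
scene tape_ro
[... 1774 characters left out ...]
side lid 0.59 [278. 211.] [588. 211. 249.] [ 570. -303.   -1.] [625. 276. 309.] [81. 79. 77.]
side bush 0.53 [356. 354.] [440. 399.  14.] [420. 359.  -2.] [459. 414.  29.] [136.5 122.   91. ]
side flange 0.65 [343. 205.] [ 422. -102.   10.] [ 390. -140.   -0.] [451. -79.  28.] [156. 150. 140.]
side jar 0.8 [312. 358.] [522. 437.  77.] [494. 394.  -0.] [553. 450.  88.] [68. 62. 56.]
side spindle_tip 0.98 [301 255] [544.6 160.1  67. ]
side spindle_tip 0.22 [302 263] [541.9 195.8  75.1]
side lid_hinge 0.61 [277 244] [595.2 195.5 135.9]
side lid_edge 0.65 [284 174] [572.2 165.2 299.5]
side catch_left_top 0.54 [263 207] [ 664.3 -120.8    2.5]
side catch_right_top 0.4 [276 174] [590.9 131.6 278.4]
```

View pics/a.png

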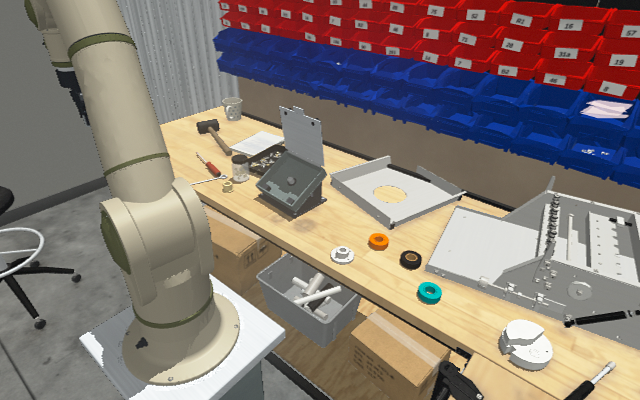

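View pics/b.png

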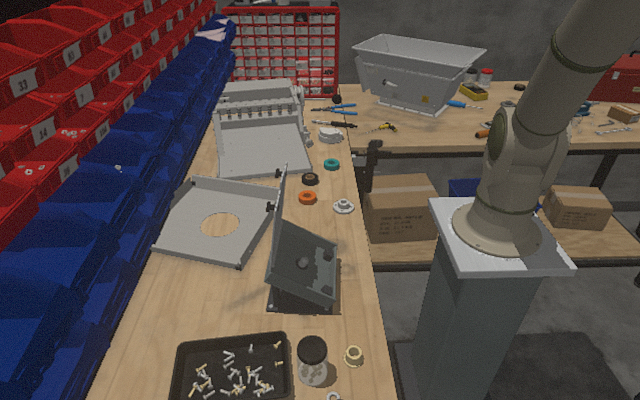

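```bash
python3 - <<'E'
from h import *
im=r.get_image('scene');T=W(im)
save('c.png',im,(330,200,480,320),5)
P=pts(im,np.ones((400,640),bool),T)
def near(P,c,s): return P[(abs(P-c)<s).all(1)]
for c in([519,-263,19],):
    for lo in (14,):
        Q=near(P,c,[36,36,7]);
        e=cv2.minEnclosingCircle(Q[:,:2].astype(np.float32));print('roll',e,np.median(Q[:,2]),Q[:,:2].min(0),Q[:,:2].max(0))
sd=r.get_image('side');S=pts(sd,np.ones((400,640),bool),W(sd))
rng=np.random.default_rng(0)
def plane(Q,t=2):
    b=None
    for _ in range(300):
        a=Q[rng.choice(len(Q),3,False)];n=np.cross(a[1]-a[0],a[2]-a[0]);n/=np.linalg.norm(n)+1e-9
        k=abs((Q-a[0])@n)<t
        if b is None or k.sum()>b.sum(): b=k
    for _ in range(3):
        c=Q[b].mean(0);n=np.linalg.svd(Q[b]-c,full_matrices=False)[2][2];b=abs((Q-c)@n)<t
    return c,n*np.sign(n[2]),b
for nm,A in(('scene',P),('side',S)):
    L=A[(A[:,0]>540)&(A[:,0]<680)&(A[:,1]>70)&(A[:,1]<300)&(A[:,2]>150)&(A[:,2]<330)]
    c,n,b=plane(L);print(nm,'lid',len(L),b.sum(),c.round(1),n.round(4),L[b].min(0).round(),L[b].max(0).round())
    D=A[(A[:,0]>440)&(A[:,0]<600)&(A[:,1]>80)&(A[:,1]<300)&(A[:,2]>30)&(A[:,2]<125)]
    c,n,b=plane(D);print(nm,'deck',len(D),b.sum(),c.round(1),n.round(4),np.degrees(np.arccos(n[2])),np.degrees(np.arctan2(n[1],-n[0])),D[b].min(0).round(),D[b].max(0).round())
    h=(D-c)@n;k=(h>4);print('above',np.percentile(h[k],[50,90,99]).round(1))
E
```

```text
roll ((520.9962158203125, -263.7310485839844), 28.088842391967773) 18.43172851178906 [ 493.26341996 -290.76280578] [ 548.17496893 -235.9599349 ]
scene lid 1647 1379 [585.4 180.7 226.8] [ 0.9866 -0.0798  0.142 ] [568.  94. 150.] [605. 276. 309.]
scene deck 2168 879 [546.4 195.4  64.7] [-0.5019  0.0411  0.8639] 30.239840151376058 4.677272964629905 [476.  96.  30.] [600. 278. 100.]
above [20.1 28.8 32. ]
side lid 681 486 [584.5 207.3 237. ] [ 0.9865 -0.0878  0.1379] [568.  94. 150.] [604. 277. 310.]
side deck 4014 2020 [543.2 179.4  65.4] [-0.4987  0.0429  0.8657] 30.0336671790388 4.916900705665737 [477.  97.  30.] [600. 283.  99.]
above [19.5 29.  31.1]
```

View pics/c.png

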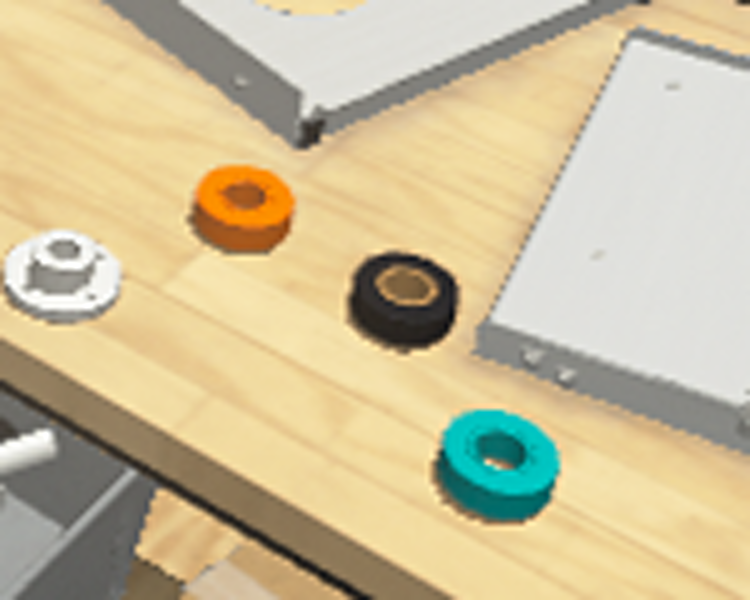

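Candidates (scene pixels): orange (380,239), black with brown core (412,258), turquoise (432,292). The crop confirms that the black one with the brown core at (412,258) is the one meant. It lies at about (521,-264).

```bash
cat >> h.py <<'E'
def deck(yaw=-4.8,sl=30):
    ex,ey,ez=R.from_euler('ZY',[yaw,-sl],degrees=True).as_matrix().T
    return np.c_[ex,ey,ez]
def go(p,Rg=None):
    o=r.get_obs();R0=q2R(o['tcp_rot']);d=R0.T@(np.array(p)-o['ee_pos'])/10
    rv=np.zeros(3) if Rg is None else R.from_matrix(R0.T@Rg).as_rotvec(degrees=True)
    print('t',round(o['time'],2),'at',o['ee_pos'].round(1),'shift cm',d.round(2),'turn deg',rv.round(1),'w',round(o['width'],3),'F',o['ft_force'].round(1),'gf',round(o['grasp_force'],1),'q',o['joint_positions'].round(2))
def down(yaw): # tool pointing down, tool y at (yaw) from world y
    return R.from_euler('z',yaw,degrees=True).as_matrix()@np.diag([-1.,1,-1])
E
python3 - <<'E'
from h import *
D=deck()
for n in('scene','side'):
    im=r.get_image(n);A=pts(im,np.ones((400,640),bool),W(im))
    A=A[(A[:,0]>440)&(A[:,0]<680)&(A[:,1]>70)&(A[:,1]<300)&(A[:,2]>25)&(A[:,2]<330)]
    o0=np.array([546,190,65.]);q=(A-o0)@D
    l=q[q[:,2]>70];print(n,'lid y',np.percentile(l[:,1],[0.5,99.5]).round(1))
    k=(abs(q[:,0])<60)&(abs(q[:,1])<60)&(abs(q[:,2])<5);print('floor h',np.median(q[k,2]),k.sum())
    s=(abs(q[:,0])<30)&(abs(q[:,1])<30)&(q[:,2]>19)&(q[:,2]<27)
    print('spindle top',s.sum(),q[s].mean(0).round(1),q[s].min(0).round(1),q[s].max(0).round(1))
    w=(q[:,2]>26)&(q[:,2]<34)&(abs(q[:,0])<60);print('walls y',np.percentile(q[w,1],[1,99]).round(1))
go([450,300,330]);go([470,50,330])
E
```

```text
scene lid y [-91.7  87.2]
floor h -0.28788889480257673 912
spindle top 15 [-0.3 -4.  21.8] [ -6.8 -11.9  19.2] [ 6.5  4.1 24.5]
walls y [-93.   89.1]
side lid y [-90.2  88.3]
floor h 1.2745931341361634 1574
spindle top 35 [-0.5 -0.2 22.5] [-8.6 -8.  19.4] [ 8.8  7.1 25.5]
walls y [-93.1  88.2]
t 1.4 at [175.7 703.4 231.3] shift cm [-36.39 -32.49  -9.87] turn deg [0. 0. 0.] w 0.999 F [-0.2  1.1  0.3] gf 0.0 q [-1.4   0.6  -0.    1.6   0.    0.94 -0.08]
t 1.4 at [175.7 703.4 231.3] shift cm [-44.39 -56.26  -9.87] turn deg [0. 0. 0.] w 0.999 F [-0.2  1.1  0.3] gf 0.0 q [-1.4   0.6  -0.    1.6   0.    0.94 -0.08]
```

carry_out([
  [-5, -4, -6, 0, 0, 0, -1],
  [-9.5, -8, -10, 0, 0, 0, -1],
  [-14, -12.5, -10, 0, 0, 0, -1],
  [-18.5, -16.5, -10, 0, 0, 0, -1],
  [-23, -20.5, -10, 0, 0, 0, -1],
])

```text
time: 2.02
ee_pos: [335.5, 468.9, 331.4]
tcp_rot: [0.0, 0.122, 0.993, 0.001]
ft_force: [0.1, -0.2, 0.3]
width: 1.0
grasp_force: 0.0
```

carry_out([
  [-4, -4.5, 0, 0, 0, 0, -1],
  [-7, -9.5, 0, 0, 0, 0, -1],
  [-10, -14.5, 0, 0, 0, 0, -1],
  [-13, -20, 0, 0, 0, 0, -1],
  [-15, -26, 0, 0, 0, 0, -1],
])

```text
time: 2.65
ee_pos: [417.6, 180.8, 330.9]
tcp_rot: [0.001, 0.122, 0.992, 0.0]
ft_force: [2.0, -0.4, 0.2]
width: 0.999
grasp_force: 0.0
```

```bash
python3 - <<'E'
from h import *
go([521,-264,200],down(-5))
E
```

```text
t 2.65 at [417.6 180.8 330.9] shift cm [-20.82 -40.65  13.09] turn deg [ 0.   0.1 -9.1] w 0.999 F [ 2.  -0.4  0.2] gf 0.0 q [-0.66  0.15  0.15  2.07 -0.03  0.92  0.83]
```

carry_out([
  [-3, -5.5, 0, 0, 0, -3, -1],
  [-6, -11, 2, 0, 0, -6, -1],
  [-9, -16, 4, 0, 0, -9, -1],
  [-12, -21.5, 6, 0, 0, -9, -1],
  [-15, -27, 8, 0, 0, -9, -1],
])

```text
time: 3.28
ee_pos: [495.4, -108.9, 253.2]
tcp_rot: [0.001, 0.044, 0.999, 0.0]
ft_force: [1.3, 1.5, 0.4]
width: 0.997
grasp_force: 0.0
```

carry_out([
  [-2, -5, 1.5, 0, 0, 0, -1],
  [-4, -9, 3, 0, 0, 0, -1],
  [-5.8, -13.5, 5, 0, 0, 0, -1],
  [-5.8, -13.5, 5, 0, 0, 0, -1],
  [-5.8, -13.5, 5, 0, 0, 0, -1],
])

```text
time: 3.9
ee_pos: [540.5, -246.3, 203.3]
tcp_rot: [-0.0, 0.044, 0.999, 0.0]
ft_force: [0.2, -0.0, -0.8]
width: 1.001
grasp_force: 0.0
```

```bash
python3 - <<'E'
from h import *
o=r.get_obs();im=r.get_image('wrist');T=W(im,o)
save('d.png',im)
A=pts(im,np.ones((400,640),bool),T)
for d in r.cut_out('tape_roll',im)[:2]:
    P=pts(im,d['mask'],T);print(d['p'],np.median(P,0).round(1),np.median(im['color'][d['mask']],0))
Q=A[(np.hypot(A[:,0]-521,A[:,1]+264)<40)&(A[:,2]>13)&(A[:,2]<26)]
print(len(Q))
if len(Q): print(cv2.minEnclosingCircle(Q[:,:2].astype(np.float32)),np.median(Q[:,2]))
go([521,-264,3],down(-5))
E
```

```text
0.95 [ 445.6 -354.7   18.5] [ 10. 133. 125.]
0.77 [ 530.9 -159.4   18.9] [204. 101.  10.]
1431
((522.8805541992188, -264.9277038574219), 27.84621238708496) 18.887897275431044
t 4.0 at [ 540.9 -245.5  203.9] shift cm [ 1.83 -2.03 20.08] turn deg [0.  0.  0.1] w 0.998 F [-0.5 -0.2  0.3] gf 0.0 q [ 0.14  0.49  0.27  1.95 -0.19  0.73  2.01]
```

```bash
python3 - <<'E'
from h import *
o=r.get_obs();im=r.get_image('wrist');T=W(im,o);im2=r.get_image('scene')
for a,t in((im,T),(im2,W(im2))):
    A=pts(a,np.ones((400,640),bool),t)
    B=A[(abs(A[:,0]-522)<90)&(abs(A[:,1]+265)<110)&(A[:,2]>6)&(A[:,2]<150)&(np.hypot(A[:,0]-522,A[:,1]+265)>31)]
    d=np.hypot(B[:,0]-522,B[:,1]+265);i=np.argsort(d)[:600:100];print(len(B),B[i].round(),d[i].round())
    C=B[(abs(B[:,0]-522)<45)];print(C.min(0),C[C[:,1]<-265].max(0) if (C[:,1]<-265).any() else None)
E
```

```text
7069 [[ 529. -307.    7.]
 [ 541. -308.   22.]
 [ 551. -305.   16.]
 [ 540. -314.   24.]
 [ 524. -320.   25.]
 [ 560. -308.   23.]] [43. 47. 50. 52. 55. 57.]
[ 504.50544188 -374.97335807    6.19869985] [ 566.99309897 -302.5981857    30.63807962]
1164 [[ 526. -308.   21.]
 [ 527. -324.   23.]
 [ 568. -319.   24.]
 [ 570. -329.   24.]
 [ 567. -338.   25.]
 [ 547. -353.   23.]] [43. 59. 71. 80. 86. 92.]
[ 502.54211637 -374.9250217     6.16494275] [ 566.93436145 -302.22496784   31.40774027]
```

View pics/d.png

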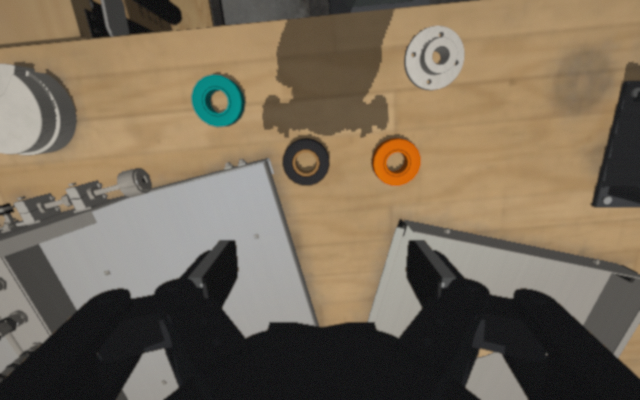

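carry_out([
  [0.4, -0.5, 2, 0, 0, 10, -1],
  [0.8, -1, 5, 0, 0, 20, -1],
  [1.2, -1.5, 8, 0, 0, 30, -1],
  [1.68, -2.08, 11, 0, 0, 40, -1],
  [1.68, -2.08, 13, 0, 0, 50, -1],
])

```text
time: 4.72
ee_pos: [521.9, -265.4, 72.8]
tcp_rot: [-0.0, 0.464, 0.886, -0.0]
ft_force: [0.5, -0.8, 0.5]
width: 0.995
grasp_force: 0.0
```

```bash
python3 - <<'E'
from h import *
go([522.3,-264.6,3],down(-55))
E
```

```text
t 4.72 at [ 521.9 -265.4   72.8] shift cm [0.04 0.08 6.98] turn deg [-0.  -0.  -0.3] w 0.995 F [ 0.5 -0.8  0.5] gf 0.0 q [ 0.12  0.69  0.39  2.06 -0.54  0.49  1.51]
```

carry_out([
  [0.04, 0.08, 3, 0, 0, 0, -1],
  [0.04, 0.08, 5.5, 0, 0, 0, -1],
  [0.04, 0.08, 6.9, 0, 0, 0, -1],
  [0.04, 0.08, 6.9, 0, 0, 0, -1],
  [0.04, 0.08, 6.9, 0, 0, 0, 0],
])

```text
time: 5.35
ee_pos: [523.1, -265.3, 5.3]
tcp_rot: [0.001, 0.462, 0.887, 0.0]
ft_force: [1.1, -0.8, 0.5]
width: 0.819
grasp_force: 0.0
```

carry_out([
  [0, 0, 0, 0, 0, 0, 0.6],
  [0, 0, 0, 0, 0, 0, 1],
  [0, 0, 0, 0, 0, 0, 1],
  [0, 0, 0, 0, 0, 0, 1],
  [0, 0, 0, 0, 0, 0, 1],
], grip_force=45)

```text
time: 5.98
ee_pos: [523.2, -265.4, 5.9]
tcp_rot: [0.001, 0.462, 0.887, 0.0]
ft_force: [-1.6, 1.1, 8.0]
width: 0.626
grasp_force: 46.3
```

carry_out([
  [0, 0, -1, 0, 0, 0, 1],
  [0, 0, -5, 0, 0, 0, 1],
  [0, 0, -10, 0, 0, -10, 1],
  [0, 0, -16, 0, 0, -20, 1],
  [0, 0, -22, 0, 0, -30, 1],
])

```text
time: 6.6
ee_pos: [522.1, -265.1, 227.0]
tcp_rot: [0.0, 0.214, 0.977, -0.0]
ft_force: [1.3, -0.4, -0.9]
width: 0.625
grasp_force: 48.0
```

```bash
python3 - <<'E'
from h import *
D=deck();G=D@np.diag([-1.,1,-1]);O=np.array([546,190,65])+D@[-.4,-1.8,0]
print(O)
go([480,0,260],G)
go(O+D@[0,0,90],G)
E
```

```text
[545.50418463 188.23529971  64.8       ]
t 6.6 at [ 522.1 -265.1  227. ] shift cm [14.9  22.32 -3.32] turn deg [ -5.3 -29.7 -19.4] w 0.625 F [ 1.3 -0.4 -0.9] gf 48.0 q [ 0.09  0.46  0.41  1.95 -0.25  0.78  1.78]
t 6.6 at [ 522.1 -265.1  227. ] shift cm [21.05 40.64  8.39] turn deg [ -5.3 -29.7 -19.4] w 0.625 F [ 1.3 -0.4 -0.9] gf 48.0 q [ 0.09  0.46  0.41  1.95 -0.25  0.78  1.78]
```

carry_out([
  [3, 4.5, -0.7, -1, -6, -4, 1],
  [6, 9, -1.4, -2, -12, -8, 1],
  [9, 13.5, -2.1, -3, -18, -12, 1],
  [12, 18, -2.8, -4, -24, -16, 1],
  [14.9, 22.3, -3.3, -5.3, -29.7, -19.4, 1],
])

```text
time: 7.22
ee_pos: [484.4, -51.6, 250.9]
tcp_rot: [0.205, 0.074, 0.976, -0.022]
ft_force: [0.3, -0.8, -0.2]
width: 0.624
grasp_force: 48.0
```

```bash
python3 - <<'E'
from h import *
D=deck();G=D@np.diag([-1.,1,-1]);O=np.array([546,190,65])+D@[-.4,-1.8,0]
go(O+D@[0,0,100],G)
E
```

```text
t 7.22 at [484.4 -51.6 250.9] shift cm [ 6.28 24.42  7.76] turn deg [-2.5 -6.2 -3.2] w 0.624 F [ 0.3 -0.8 -0.2] gf 48.0 q [-0.42  0.18  0.4   2.41  0.12  0.16  1.26]
```

```bash
python3 - <<'E'
from h import *
D=deck();G=D@np.diag([-1.,1,-1]);O=np.array([546,190,65])+D@[-.4,-1.8,0]
go([515,100,215],q2R(r.get_obs()['tcp_rot']));go([515,190,170])
E
```

```text
t 7.22 at [484.4 -51.6 250.9] shift cm [ 0.72 15.5   3.39] turn deg [0. 0. 0.] w 0.624 F [ 0.3 -0.8 -0.2] gf 48.0 q [-0.42  0.18  0.4   2.41  0.12  0.16  1.26]
t 7.22 at [484.4 -51.6 250.9] shift cm [ 3.75 24.45  6.84] turn deg [0. 0. 0.] w 0.624 F [ 0.3 -0.8 -0.2] gf 48.0 q [-0.42  0.18  0.4   2.41  0.12  0.16  1.26]
```

carry_out([
  [0.2, 5, 1, 0, 0, 0, 1],
  [0.5, 10, 2.2, 0, 0, 0, 1],
  [0.8, 15.5, 3.4, -1, -2, -1, 1],
  [2.3, 20, 5, -2, -4, -2, 1],
  [3.75, 24.45, 6.8, -2.5, -6.2, -3.2, 1],
])

```text
time: 7.85
ee_pos: [504.9, 68.6, 210.8]
tcp_rot: [0.212, 0.069, 0.974, -0.041]
ft_force: [-0.9, -1.0, -1.2]
width: 0.626
grasp_force: 48.0
```

```bash
python3 - <<'E'
from h import *
D=deck();G=D@np.diag([-1.,1,-1]);O=np.array([546,190,65])+D@[-.4,-1.8,0]
go(O+D@[0,0,60],G)
im=r.get_image('side');save('e.png',im,(180,130,420,310),3)
E
```

```text
t 7.85 at [504.9  68.6 210.8] shift cm [ 4.4  12.7   7.62] turn deg [-4.4 -5.3 -2.2] w 0.626 F [-0.9 -1.  -1.2] gf 48.0 q [-0.76  0.31  0.44  2.41  0.92  0.15  0.17]
```

View pics/e.png

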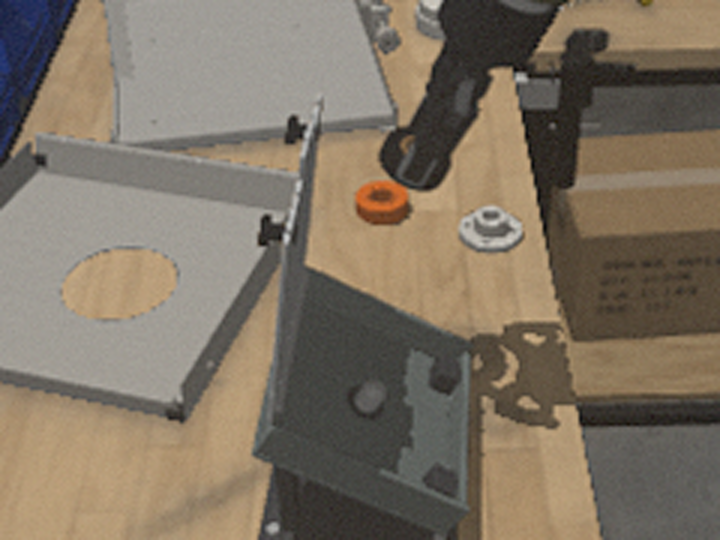

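carry_out([
  [1, 3, 1.7, -1, -1, -1, 1],
  [2, 6, 3.5, -2, -2, -1, 1],
  [3, 9, 5.2, -3, -4, -2, 1],
  [4.4, 12.7, 6.6, -4.4, -5.3, -2.2, 1],
  [4.4, 12.7, 7.6, -4.4, -5.3, -2.2, 1],
])

```text
time: 8.52
ee_pos: [513.7, 164.6, 132.5]
tcp_rot: [0.258, 0.042, 0.965, -0.017]
ft_force: [1.0, -0.2, -1.3]
width: 0.624
grasp_force: 48.0
```

```bash
python3 - <<'E'
from h import *
D=deck();G=D@np.diag([-1.,1,-1]);O=np.array([546,190,65])+D@[-.4,-1.8,0]
go(O+D@[0,0,60],G)
E
```

```text
t 8.53 at [513.7 164.6 132.5] shift cm [0.81 2.64 1.32] turn deg [-0.7 -0.1  0. ] w 0.624 F [ 1.  -0.2 -1.3] gf 48.0 q [-0.58  0.5  -0.05  2.45  2.09  0.42 -1.2 ]
```

carry_out([
  [0.4, 1.3, 0.6, -0.3, 0, 0, 1],
  [0.8, 2.6, 1.3, -0.7, 0, 0, 1],
  [0.8, 2.6, 1.3, -0.7, 0, 0, 1],
  [0.8, 2.6, 1.3, -0.7, 0, 0, 1],
  [0.8, 2.6, 1.3, -0.7, 0, 0, 1],
])

```text
time: 9.15
ee_pos: [514.7, 189.7, 116.3]
tcp_rot: [0.256, 0.04, 0.966, -0.011]
ft_force: [0.5, 0.1, -1.1]
width: 0.623
grasp_force: 48.0
```

```bash
python3 - <<'E'
from h import *
D=deck();G=D@np.diag([-1.,1,-1]);O=np.array([546,190,65])+D@[-.4,-1.8,0]
o=r.get_obs();go(O+D@[0,0,60],G)
im=r.get_image('wrist');T=W(im,o);save('f.png',im)
for n,im,T in(('wrist',im,T),)+tuple((n,i,W(i)) for n in('scene','side') for i in[r.get_image(n)]):
    A=pts(im,np.ones((400,640),bool),T);q=(A-O)@D
    s=(abs(q[:,0])<25)&(abs(q[:,1])<25)&(q[:,2]>18)&(q[:,2]<26);S=q[s]
    print(n,'spin',s.sum(),S.mean(0).round(1) if len(S) else '', S.min(0).round(1) if len(S) else '',S.max(0).round(1) if len(S) else '')
    k=(abs(q[:,0])<60)&(abs(q[:,1])<70)&(abs(q[:,2])<5);print('floor',k.sum(),np.median(q[k,2]).round(2))
    m=r.mark_of('roll_mid',im)[:1]; m2=r.mark_of('spindle_tip',im)[:1];print([ (x['p'],np.round(x['centre'],1)) for x in m+m2])
    c=r.cut_out('tape_roll',im)[:1]
    for d in c:
        B=(pts(im,d['mask'],T)-O)@D;B=B[np.hypot(B[:,0],B[:,1])<45];
        if len(B): print('roll',d['p'],len(B),np.percentile(B,[2,50,98],axis=0).round(1).tolist())
E
```

```text
t 9.15 at [514.7 189.7 116.3] shift cm [-0.09  0.11 -0.  ] turn deg [-0.1 -0.3  0.1] w 0.623 F [ 0.5  0.1 -1.1] gf 48.0 q [-0.6   0.54 -0.08  2.44  2.09  0.45 -1.24]
wrist spin 25 [ 7.3 -2.4 20.6] [ 5.5 -6.5 18.3] [ 9.1  1.9 23.6]
floor 17298 -0.01
[(0.59, array([324.2, 247.6])), (0.79, array([320.7, 223.4]))]
roll 0.55 8121 [[-29.6, -27.2, 57.8], [-4.7, -2.9, 72.7], [21.4, 21.5, 74.1]]
scene spin 15 [-2.4 -2.7 20.8] [-9.7 -7.6 18.1] [ 5.1  6.1 25.3]
floor 805 -0.15
[(0.68, array([375.6, 239.2])), (0.92, array([285. , 178.7]))]
roll 0.71 119 [[-29.5, -28.3, 1.9], [-17.2, -3.4, 70.8], [0.5, 31.5, 75.9]]
side spin 37 [-0.4  2.  21.9] [-9.1 -6.6 18.1] [ 7.2  9.6 26. ]
floor 1542 1.28
[(0.56, array([311.5, 249.9]))]
```

View pics/f.png

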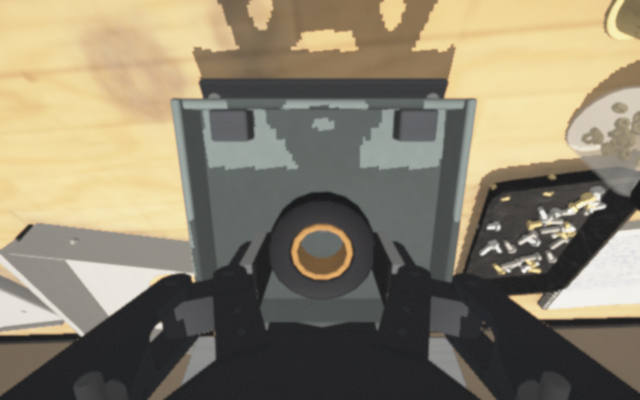

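```bash
python3 - <<'E'
from h import *
D=deck();O=np.array([546,190,65])+D@[-.4,-1.8,0]
o=r.get_obs();im=r.get_image('wrist');T=W(im,o)
A=pts(im,np.ones((400,640),bool),T);q=(A-O)@D
print('tcp in deck',(o['ee_pos']-O)@D)
tool=(q2R(o['tcp_rot']));print('tool z in deck',D.T@tool[:,2])
# side walls inner & outer edges, by slices
w=(q[:,2]>27)&(q[:,2]<33)
for x in(-60,-40,-20,0):
    b=q[w&(abs(q[:,0]-x)<6)];L=b[b[:,1]>60];Rr=b[b[:,1]<-60]
    f=lambda v:np.percentile(v,[3,97]).round(1) if len(v)>5 else None
    print(x,f(L[:,1]),f(Rr[:,1]))
b=q[(q[:,2]>22)&(q[:,2]<29)&(q[:,0]<-65)&(abs(q[:,1])<55)];print('front',np.percentile(b[:,0],[3,97]).round(1),len(b))
for s in(-1,1):
    b=q[(q[:,2]>22)&(q[:,2]<29)&(q[:,0]<-65)&(abs(q[:,1]-s*40)<12)];print(s,np.percentile(b[:,0],[3,97]).round(1))
fl=q[(abs(q[:,2])<4)&(abs(q[:,0])<60)&(abs(q[:,1])<75)];c=np.linalg.lstsq(np.c_[fl[:,:2],np.ones(len(fl))],fl[:,2],rcond=None)[0];print('floor tilt',c)
# roll outline: image circle fit on colour+depth
t=q[(q[:,2]>71.5)&(q[:,2]<76)&(np.hypot(q[:,0]+4,q[:,1]+3)<30)]
print('roll top',len(t),np.percentile(t,[1,50,99],axis=0).round(1).tolist(),cv2.minEnclosingCircle(t[:,:2].astype(np.float32)))
hs=np.hypot(t[:,0]+4,t[:,1]+3);i=t[hs<16];print('inner',len(i))
from scipy.optimize import least_squares
# inner bore edge: min radius per angle
a=np.arctan2(t[:,1]+3,t[:,0]+4);E=[]
for k in np.arange(-np.pi,np.pi,.2):
    m=(a>=k)&(a<k+.2)&(hs<20)
    if m.sum()>3:E.append(t[m][np.argmin(hs[m]),:2])
E=np.array(E);s=least_squares(lambda p:np.hypot(*(E-p[:2]).T)-p[2],[-4,-3,12.5],loss='soft_l1');print('bore',s.x,len(E))
s=q[(abs(q[:,0])<16)&(abs(q[:,1])<16)&(q[:,2]>12)&(q[:,2]<30)];print('sp',len(s),np.percentile(s,[2,50,98],axis=0).round(1).tolist())
E
```

```text
tcp in deck [-1.42344566 -0.51427785 59.48446244]
tool z in deck [-5.79900358e-03 -3.53799642e-04 -9.99983123e-01]
-60 [81.8 87.4] [-90.9 -85.5]
-40 [82.  87.5] [-91.  -85.5]
-20 [ 81.9 202.2] [-90.8 -85.6]
0 [82.  87.4] [-90.8 -85.5]
front [-79.4 -73.6] 2019
-1 [-79.3 -73.6]
1 [-79.5 -73.7]
floor tilt [0.00054539 0.0019149  0.00787433]
roll top 6367 [[-29.1, -28.6, 71.5], [-6.2, -1.9, 72.5], [22.5, 24.5, 74.4]] ((-3.969740152359009, -2.9766478538513184), 29.963092803955078)
inner 1056
bore [-3.12124001 -2.13787597 12.32142712] 32
sp 48 [[4.9, -6.6, 17.5], [7.3, -2.0, 20.3], [9.3, 3.2, 23.3]]
```

carry_out([
  [-0.3, 0.04, 0.5, -0.1, -0.3, 0, 1],
  [-0.3, 0.04, 1.2, -0.1, -0.3, 0, 1],
  [-0.3, 0.04, 2, -0.1, -0.3, 0, 1],
  [-0.3, 0.04, 2.5, -0.1, -0.3, 0, 1],
  [-0.3, 0.04, 2.5, -0.1, -0.3, 0, 1],
])

```text
time: 10.42
ee_pos: [529.6, 189.2, 94.8]
tcp_rot: [0.258, 0.039, 0.965, -0.011]
ft_force: [-0.1, 0.2, -0.8]
width: 0.621
grasp_force: 47.9
```

```bash
cat > m.py <<'E'
from h import *
from scipy.optimize import least_squares
D=deck();O=np.array([546,190,65])+D@[-.4,-1.8,0]
go(O,D@np.diag([-1.,1,-1]))
o=r.get_obs();im=r.get_image('wrist');T=W(im,o)
A=pts(im,np.ones((400,640),bool),T);q=(A-O)@D
h=(o['ee_pos']-O)@D;print('tcp in deck',h)
w=(q[:,2]>27)&(q[:,2]<33)&(q[:,0]<-20)&(q[:,0]>-60)&(abs(q[:,1])<110);b=q[w]
print('y mid',[np.percentile(b[b[:,1]>60,1],[3,97]),np.percentile(b[b[:,1]<-60,1],[3,97])])
b=q[(q[:,2]>22)&(q[:,2]<29)&(q[:,0]<-65)&(abs(q[:,1])<55)];print('front',np.percentile(b[:,0],[3,97]).round(1),len(b))
z=h[2]+14.5
t=q[(abs(q[:,2]-z)<3.5)&(np.hypot(q[:,0]+1,q[:,1]+2)<30)];print('top z',np.median(t[:,2]))
hs=np.hypot(t[:,0]+1,t[:,1]+2);a=np.arctan2(t[:,1]+2,t[:,0]+1);E=[]
for k in np.arange(-np.pi,np.pi,.2):
    m=(a>=k)&(a<k+.2)&(hs<20)
    if m.sum()>3:E.append(t[m][np.argmin(hs[m]),:2])
E=np.array(E);s=least_squares(lambda p:np.hypot(*(E-p[:2]).T)-p[2],[-1,-2,12.5],loss='soft_l1');print('bore',s.x,len(E))
s=q[(abs(q[:,0])<13)&(abs(q[:,1]+1)<13)&(q[:,2]>19)&(q[:,2]<27)];print('sp',len(s),np.percentile(s,[2,50,98],axis=0).round(1).tolist())
save('g%d.png'%round(o['time']*100),im,(240,170,400,290),5)
E
python3 m.py; ls pics
```

```text
t 10.43 at [529.6 189.2  94.8] shift cm [0.11 0.03 3.39] turn deg [ 0.  -0.1  0.1] w 0.621 F [-0.1  0.2 -0.8] gf 47.9 q [-0.55  0.6  -0.12  2.42  2.16  0.49 -1.29]
tcp in deck [ 1.18159191 -0.36466653 33.910234  ]
y mid [array([81.76661595, 87.39976632]), array([-91.01913387, -85.51305545])]
front [-78.9 -73.6] 2606
top z 46.81523764869184
bore [-0.62730868 -1.96596098 12.15056813] 32
sp 319 [[-2.6, -8.8, 19.3], [1.8, -1.6, 22.6], [7.5, 5.0, 24.1]]
a.png
b.png
c.png
d.png
e.png
f.png
g1042.png
```

View pics/g1042.png

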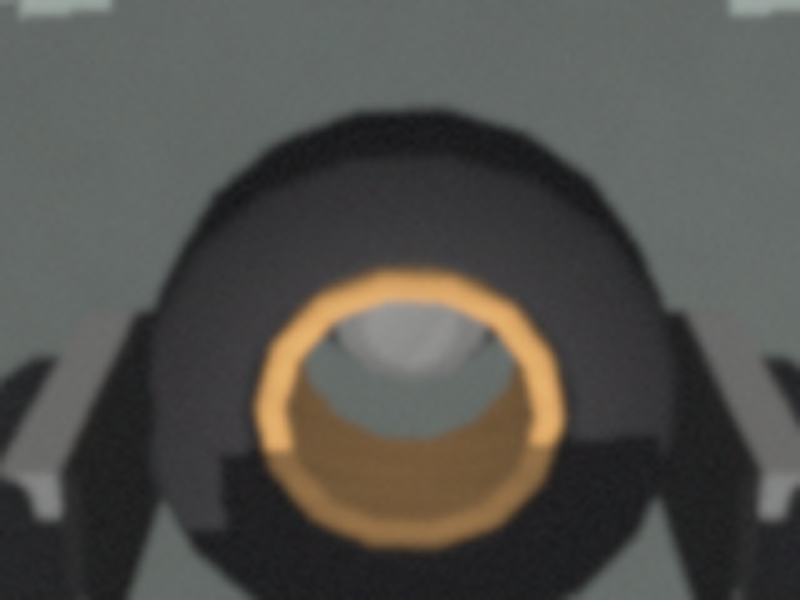

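carry_out([
  [-0.1, 0.03, 0.3, 0, -0.1, 0, 1],
  [-0.1, 0.03, 0.6, 0, -0.1, 0, 1],
  [-0.1, 0.03, 0.9, 0, -0.1, 0, 1],
  [-0.1, 0.03, 1.2, 0, -0.1, 0, 1],
  [-0.1, 0.03, 1.4, 0, -0.1, 0, 1],
])

```text
time: 11.1
ee_pos: [537.5, 189.1, 83.5]
tcp_rot: [0.259, 0.039, 0.965, -0.01]
ft_force: [0.2, -0.4, -0.6]
width: 0.627
grasp_force: 48.0
```

```bash
python3 m.py
```

```text
t 11.1 at [537.5 189.1  83.5] shift cm [ 0.24 -0.02  2.03] turn deg [0.1 0.1 0.1] w 0.627 F [ 0.2 -0.4 -0.6] gf 48.0 q [-0.53  0.63 -0.14  2.41  2.19  0.51 -1.31]
tcp in deck [ 2.3821474   0.17607625 20.25602933]
y mid [array([81.6492771 , 87.29686319]), array([-91.04566778, -85.38112144])]
front [-79.2 -73.6] 3366
top z 33.14918176116127
bore [ 0.52078987 -1.47184907 12.2331945 ] 32
sp 877 [[-5.9, -13.0, 19.2], [2.2, -1.6, 22.5], [12.8, 10.1, 26.6]]
```

carry_out([
  [0, 0, 0.3, 0, 0, 0, 1],
  [0, 0, 0.6, 0, 0, 0, 1],
  [0, 0, 0.9, 0, 0, 0, 1],
  [0, 0, 1.2, 0, 0, 0, 1],
  [0, 0, 1.35, 0, 0, 0, 1],
])

```text
time: 11.78
ee_pos: [544.3, 188.6, 71.9]
tcp_rot: [0.259, 0.039, 0.965, -0.01]
ft_force: [0.2, 0.2, -0.5]
width: 0.622
grasp_force: 48.0
```

```bash
python3 m.py
```

```text
t 11.78 at [544.3 188.6  71.9] shift cm [ 0.24 -0.02  0.67] turn deg [0.1 0.1 0.1] w 0.622 F [ 0.2  0.2 -0.5] gf 48.0 q [-0.51  0.66 -0.15  2.4   2.22  0.53 -1.32]
tcp in deck [2.43713819 0.21047011 6.75130463]
y mid [array([81.64390258, 87.37326011]), array([-91.02283586, -85.31615307])]
front [-79.4 -73.5] 4275
top z 19.69876036941274
bore [-3.20605611 -0.28197211  3.04581311] 32
sp 1342 [[-12.8, -13.6, 19.1], [-1.8, -1.1, 20.4], [12.6, 11.6, 23.8]]
```

carry_out([
  [0, 0, 0.1, 0, 0, 0, 1],
  [0, 0, 0.15, 0, 0, 0, 1],
  [0, 0, 0.15, 0, 0, 0, 0.3],
  [0, 0, 0.15, 0, 0, 0, -0.2],
  [0, 0, 0.15, 0, 0, 0, -0.6],
])

```text
time: 12.45
ee_pos: [545.0, 188.6, 71.0]
tcp_rot: [0.259, 0.039, 0.965, -0.01]
ft_force: [0.5, 0.7, 0.3]
width: 0.793
grasp_force: 0.0
```

carry_out([
  [0, 0, 0, 0, 0, 0, -0.7],
  [0, 0, -1, 0, 0, 0, -0.7],
  [0, 0, -3, 0, 0, 0, -0.7],
  [0, 0, -5, 0, 0, 0, -0.7],
  [0, 0, -7, 0, 0, 0, -0.7],
])

```text
time: 13.08
ee_pos: [509.3, 191.5, 132.3]
tcp_rot: [0.259, 0.039, 0.965, -0.01]
ft_force: [-0.4, -0.1, -1.2]
width: 0.849
grasp_force: 0.0
```

```bash
cat > n.py <<'E'
from h import *
D=deck();O=np.array([546,190,65])+D@[-.4,-1.8,0]
go(O,D@np.diag([-1.,1,-1]))
for n in ('wrist','side'):
    o=r.get_obs();im=r.get_image(n);T=W(im,o)
    A=pts(im,np.ones((400,640),bool),T);q=(A-O)@D
    rr=np.hypot(q[:,0]-.5,q[:,1]+1.7);k=(rr<26)&(rr>14)&(q[:,2]<45)&(q[:,2]>8);f=q[k]
    print(n,'roll top',len(f),np.percentile(f[:,2],[5,50,95]).round(1))
    f=f[abs(f[:,2]-np.median(f[:,2]))<4]
    if len(f)>10: print('tilt',np.linalg.lstsq(np.c_[f[:,:2],np.ones(len(f))],f[:,2],rcond=None)[0].round(3))
save('h.png',r.get_image('wrist'))
# lid
c,s=0,0
im=r.get_image('side');q=(pts(im,np.ones((400,640),bool),W(im))-O)@D
l=q[(q[:,0]>80)&(q[:,0]<190)&(abs(q[:,1])<95)&(q[:,2]>60)&(q[:,2]<220)];p=np.polyfit(l[:,2],l[:,0],1);print('lid angle',np.pi/2+np.arctan(p[0]))
E
python3 n.py
```

```text
t 13.07 at [509.3 191.5 132.3] shift cm [ 0.23 -0.03  7.66] turn deg [0.1 0.1 0.1] w 0.849 F [-0.4 -0.1 -1.2] gf 0.0 q [-0.64  0.51 -0.05  2.44  2.05  0.43 -1.2 ]
wrist roll top 2566 [17.8 18.9 20. ]
tilt [1.0000e-03 3.0000e-03 1.8928e+01]
side roll top 203 [12.1 20.  21.9]
tilt [-9.0000e-03 -1.0000e-03  2.0076e+01]
lid angle 1.9946854960928206
```

```bash
python3 - <<'E'
from h import *
D=deck();O=np.array([546,190,65])+D@[-.4,-1.8,0]+D@[.3,-.5,0]
V=down(-4.8)
go([500,190,330],V)
H=O+D@[80,0,31];print('hinge',H)
for th in(1.99,1.6,1.2,.8,.4,0):
    d=np.array([-np.cos(th),0,np.sin(th)]);m=np.array([np.sin(th),0,np.cos(th)])
    print(th,[(H+D@(rho*d+4*m)).round(0) for rho in(130,150,165,178)],(D@m).round(2))
E
```

```text
t 13.28 at [510.  191.8 132. ] shift cm [ -9.09  -0.24 -17.62] turn deg [ 0.1 30.1  0.2] w 0.849 F [ 1.3 -0.2 -0.9] gf 0.0 q [-0.63  0.51 -0.05  2.44  2.05  0.43 -1.2 ]
hinge [599.31465329 183.21494866 131.79678752]
1.99 [array([590., 184., 262.]), array([588., 184., 281.]), array([586., 184., 296.]), array([585., 184., 309.])] [ 0.99 -0.08  0.1 ]
1.6 [array([541., 188., 248.]), array([532., 189., 266.]), array([525., 189., 279.]), array([519., 190., 290.])] [ 0.88 -0.07  0.47]
1.2 [array([501., 191., 216.]), array([485., 193., 229.]), array([474., 194., 238.]), array([463., 195., 246.])] [ 0.62 -0.05  0.78]
0.8 [array([476., 194., 171.]), array([457., 195., 177.]), array([442., 196., 181.]), array([430., 197., 184.])] [ 0.27 -0.02  0.96]
0.4 [array([470., 194., 120.]), array([450., 196., 117.]), array([436., 197., 115.]), array([423., 198., 114.])] [-0.12  0.01  0.99]
0 [array([485., 193.,  70.]), array([468., 194.,  60.]), array([455., 195.,  53.]), array([444., 196.,  46.])] [-0.5   0.04  0.87]
```

View pics/h.png

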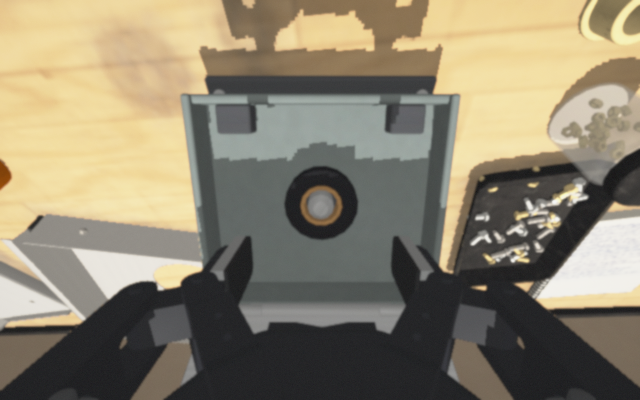

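carry_out([
  [-1.5, 0, -3.5, 0, 2, 0, 1],
  [-3.5, 0, -7, 0, 8, 0, 1],
  [-5.5, -0.2, -10.5, 0, 16, 0, 1],
  [-7.5, -0.2, -14, 0, 24, 0, 1],
  [-9, -0.2, -17.6, 0, 30, 0, 1],
])

```text
time: 13.9
ee_pos: [529.1, 160.1, 234.5]
tcp_rot: [0.196, 0.061, 0.977, -0.059]
ft_force: [-0.0, -1.7, 0.0]
width: 0.001
grasp_force: 0.0
```

```bash
python3 - <<'E'
from h import *
V=down(-4.8)
go([500,190,380],V);go([645,180,380],V);go([625,181,280],V)
E
```

```text
t 13.9 at [529.1 160.1 234.5] shift cm [ -2.72   1.21 -14.84] turn deg [-5.8 22.9 -2.3] w 0.001 F [-0.  -1.7  0. ] gf 0.0 q [-0.61  0.32  0.03  2.22  0.77  0.47  0.18]
t 13.9 at [529.1 160.1 234.5] shift cm [-16.1    2.29  -9.26] turn deg [-5.8 22.9 -2.3] w 0.001 F [-0.  -1.7  0. ] gf 0.0 q [-0.61  0.32  0.03  2.22  0.77  0.47  0.18]
t 13.9 at [529.1 160.1 234.5] shift cm [-10.36   3.02  -0.86] turn deg [-5.8 22.9 -2.3] w 0.001 F [-0.  -1.7  0. ] gf 0.0 q [-0.61  0.32  0.03  2.22  0.77  0.47  0.18]
```

carry_out([
  [-0.5, 0.2, -4, -1, 4, 0, 1],
  [-1, 0.5, -8, -3, 10, -1, 1],
  [-1.8, 0.8, -11, -4, 16, -2, 1],
  [-2.7, 1.2, -14.8, -5.8, 22.9, -2.3, 1],
  [-2.7, 1.2, -14.8, -5.8, 22.9, -2.3, 1],
])

```text
time: 14.52
ee_pos: [502.6, 189.2, 382.0]
tcp_rot: [0.003, 0.044, 0.999, 0.002]
ft_force: [-0.2, 0.1, -0.1]
width: -0.001
grasp_force: 0.0
```

```bash
python3 - <<'E'
from h import *
V=down(-4.8)
go([645,180,380],V);go([625,181,280],V)
E
```

```text
t 14.53 at [502.6 189.2 382. ] shift cm [-14.27   0.34   0.28] turn deg [ 0.2  0.3 -0.3] w -0.001 F [-0.2  0.1 -0.1] gf 0.0 q [-0.28  0.23 -0.23  1.83  0.06  1.09  0.95]
t 14.53 at [502.6 189.2 382. ] shift cm [-12.21   0.23  10.27] turn deg [ 0.2  0.3 -0.3] w -0.001 F [-0.2  0.1 -0.1] gf 0.0 q [-0.28  0.23 -0.23  1.83  0.06  1.09  0.95]
```

carry_out([
  [-5, 0.1, 0, 0, 0, 0, 1],
  [-10, 0.2, 0, 0, 0, 0, 1],
  [-14.2, 0.3, 0.3, 0, 0, 0, 1],
  [-14, 0.3, 3, 0, 0, 0, 1],
  [-13.5, 0.3, 6, 0, 0, 0, 1],
])

```text
time: 15.15
ee_pos: [635.1, 180.7, 317.9]
tcp_rot: [0.001, 0.043, 0.999, 0.0]
ft_force: [-0.7, 0.1, 0.7]
width: 0.002
grasp_force: 0.0
```

```bash
python3 - <<'E'
from h import *
V=down(-4.8)
go([625,181,275],V);go([588,184,275],V)
E
```

```text
t 15.15 at [635.1 180.7 317.9] shift cm [ 1.01 -0.06  4.29] turn deg [ 0.   0.1 -0.1] w 0.002 F [-0.7  0.1  0.7] gf 0.0 q [-0.24  0.45 -0.19  1.65  0.09  1.05  1.03]
t 15.15 at [635.1 180.7 317.9] shift cm [ 4.73 -0.08  4.28] turn deg [ 0.   0.1 -0.1] w 0.002 F [-0.7  0.1  0.7] gf 0.0 q [-0.24  0.45 -0.19  1.65  0.09  1.05  1.03]
```

carry_out([
  [1, -0.05, 2.5, 0, 0, 0, 1],
  [1.2, -0.05, 4.3, 0, 0, 0, 1],
  [2.4, -0.05, 4.3, 0, 0, 0, 1],
  [3.6, -0.05, 4.3, 0, 0, 0, 1],
  [5, -0.05, 4.4, 0, 0, 0, 1],
])

```text
time: 15.78
ee_pos: [585.1, 185.3, 277.4]
tcp_rot: [0.003, 0.043, 0.999, 0.001]
ft_force: [2.3, -0.1, -0.8]
width: -0.001
grasp_force: 1.0
```

```bash
cat > l.py <<'E'
from h import *
import sys
V=down(-4.8)
D=deck();O=np.array([546,190,65])+D@[-.1,-2.3,0]
for n in('side','scene'):
    im=r.get_image(n);q=(pts(im,np.ones((400,640),bool),W(im))-O)@D
    l=q[(abs(q[:,1])<92)&(abs(q[:,1])>35)];a=np.arctan2(l[:,2]-33,80-l[:,0]);rr=np.hypot(l[:,2]-33,80-l[:,0])
    l=a[(rr>60)&(rr<158)&(a>-.3)];h,e=np.histogram(l,np.arange(-.3,2.3,.05));i=h.argmax();print(n,'lid angle',np.median(l[(l>e[i]-.05)&(l<e[i+1]+.05)]).round(3),h.max())
for a in sys.argv[1:]: 
    p=[float(x) for x in a.split(',')];go(p,V)
E
python3 l.py 543,187,262 496,190,226
```

```text
side lid angle -0.077 306
scene lid angle 1.893 465
t 15.88 at [584.  185.5 277.4] shift cm [ 4.1  -0.19  1.52] turn deg [ 0.1  0.3 -0. ] w 0.0 F [-0.5 -0.2 -0.2] gf 0.0 q [-0.26  0.42 -0.2   1.81  0.1   0.91  0.98]
t 15.88 at [584.  185.5 277.4] shift cm [ 8.83 -0.3   5.1 ] turn deg [ 0.1  0.3 -0. ] w 0.0 F [-0.5 -0.2 -0.2] gf 0.0 q [-0.26  0.42 -0.2   1.81  0.1   0.91  0.98]
```

carry_out([
  [2, -0.1, 0.6, 0, 0, 0, 1],
  [4, -0.15, 1.5, 0, 0, 0, 1],
  [5.8, -0.2, 2.6, 0, 0, 0, 1],
  [7.4, -0.25, 3.8, 0, 0, 0, 1],
  [8.8, -0.3, 5.1, 0, 0, 0, 1],
])

```text
time: 16.5
ee_pos: [498.1, 190.3, 225.9]
tcp_rot: [0.003, 0.042, 0.999, 0.002]
ft_force: [1.5, 0.3, 0.1]
width: 0.002
grasp_force: 0.8
```

```bash
python3 l.py 465,193,180 455,194,130
```

```text
side lid angle 1.227 879
scene lid angle -0.261 144
t 16.6 at [496.3 189.7 224.9] shift cm [3.16 0.06 4.49] turn deg [ 0.1  0.1 -0. ] w 0.001 F [ 0.7 -0.3 -0.2] gf 0.0 q [-0.32  0.38 -0.21  2.04  0.12  0.73  0.89]
t 16.6 at [496.3 189.7 224.9] shift cm [4.18 0.07 9.48] turn deg [ 0.1  0.1 -0. ] w 0.001 F [ 0.7 -0.3 -0.2] gf 0.0 q [-0.32  0.38 -0.21  2.04  0.12  0.73  0.89]
```

Lid at 1.23 and following the finger.

carry_out([
  [1.2, 0, 1.5, 0, 0, 0, 1],
  [2.2, 0, 3, 0, 0, 0, 1],
  [3.1, 0.05, 4.7, 0, 0, 0, 1],
  [3.8, 0.05, 7, 0, 0, 0, 1],
  [4.2, 0.05, 9.4, 0, 0, 0, 1],
])

```text
time: 17.23
ee_pos: [457.6, 194.3, 131.5]
tcp_rot: [0.003, 0.043, 0.999, 0.001]
ft_force: [1.0, -0.0, 1.0]
width: 0.0
grasp_force: 0.8
```

```bash
python3 l.py 455,194,90 460,194,70
```

```text
side lid angle 0.516 1138
scene lid angle 0.489 332
t 17.32 at [455.9 193.7 130. ] shift cm [0.1  0.02 4.  ] turn deg [ 0.   0.1 -0.1] w -0.001 F [ 0.5  0.3 -0.5] gf 0.0 q [-0.4   0.49 -0.17  2.21  0.18  0.46  0.78]
t 17.32 at [455.9 193.7 130. ] shift cm [-0.4   0.06  6.  ] turn deg [ 0.   0.1 -0.1] w -0.001 F [ 0.5  0.3 -0.5] gf 0.0 q [-0.4   0.49 -0.17  2.21  0.18  0.46  0.78]
```

carry_out([
  [0, 0, 1.6, 0, 0, 0, 1],
  [-0.1, 0, 3.2, 0, 0, 0, 1],
  [-0.2, 0, 4.6, 0, 0, 0, 1],
  [-0.4, 0, 5.8, 0, 0, 0, 1],
  [-0.4, 0, 6.3, 0, 0, 0, 1],
])

```text
time: 17.95
ee_pos: [460.6, 193.6, 67.6]
tcp_rot: [0.002, 0.043, 0.999, 0.001]
ft_force: [0.8, 0.4, 1.6]
width: -0.002
grasp_force: 0.6
```

```bash
python3 l.py 460,194,62
```

```text
side lid angle 0.071 1092
scene lid angle 0.053 266
t 18.05 at [460.2 193.6  67.7] shift cm [0.02 0.04 0.57] turn deg [ 0.1  0.2 -0.1] w -0.001 F [-0.6 -0.2  0.3] gf 0.0 q [-0.43  0.6  -0.12  2.24  0.22  0.31  0.75]
```

carry_out([
  [0, 0, 0.2, 0, 0, 0, 1],
  [0, 0, 0.4, 0, 0, 0, 1],
  [0, 0, 0.6, 0, 0, 0, 1],
  [0, 0, 0.75, 0, 0, 0, 1],
  [0, 0, 0.75, 0, 0, 0, 1],
])

```text
time: 18.68
ee_pos: [460.5, 193.7, 60.7]
tcp_rot: [0.002, 0.043, 0.999, 0.001]
ft_force: [0.2, -0.2, 2.4]
width: 0.002
grasp_force: 1.0
```

```bash
python3 l.py 460,194,58
```

```text
side lid angle 0.031 1025
scene lid angle 0.015 375
t 18.77 at [460.5 193.8  60.7] shift cm [0.06 0.02 0.27] turn deg [ 0.1  0.2 -0.1] w 0.003 F [1.7 0.3 2.7] gf 0.8 q [-0.44  0.61 -0.11  2.24  0.22  0.29  0.75]
```

carry_out([
  [0, 0, 0.15, 0, 0, 0, 1],
  [0, 0, 0.3, 0, 0, 0, 1],
  [0, 0, 0.45, 0, 0, 0, 1],
  [0, 0, 0.55, 0, 0, 0, 1],
  [0, 0, 0.55, 0, 0, 0, 1],
])

```text
time: 19.4
ee_pos: [461.2, 193.9, 58.8]
tcp_rot: [0.004, 0.043, 0.999, 0.002]
ft_force: [-9.8, -3.8, 61.9]
width: -0.003
grasp_force: 29.1
```

```bash
python3 l.py 460,194,140
```

```text
side lid angle 0.027 1075
scene lid angle 0.011 340
t 19.5 at [461.1 193.9  58.8] shift cm [ 0.05  0.03 -8.12] turn deg [ 0.2  0.4 -0.1] w -0.0 F [-9.1 -3.7 61.7] gf 29.1 q [-0.44  0.62 -0.1   2.25  0.23  0.28  0.74]
```

```bash
cat > c.py <<'E'
from h import *
V=down(-4.8)
D=deck();O=np.array([546,190,65])+D@[-.1,-2.3,0]
Re=lambda y,h:O+D@[-64,y,h]-D@[0,0,0]-9*np.array([1,-.08,0])
for s in(1,-1):
    for h in (75,43.5): print(s*60,h,Re(60*s,h).round(1),end=' ');go(Re(60*s,h),V)
for n in('scene','side'):
    im=r.get_image(n);q=(pts(im,np.ones((400,640),bool),W(im))-O)@D
    for s in(1,-1):
        l=q[(np.hypot(q[:,0]+64,q[:,1]-60*s)<9)&(q[:,2]>38)&(q[:,2]<60)];print(n,60*s,len(l),np.median(l,0).round(1) if len(l) else '')
    l=q[(abs(q[:,0])<40)&(abs(q[:,1])<80)&(abs(q[:,2]-35)<6)];print('lid top',len(l),np.median(l[:,2]).round(1) if len(l) else '')
E
echo
```

carry_out([
  [0, 0, -0.6, 0, 0, 0, 1],
  [0, 0, -3, 0, 0, 0, 1],
  [0, 0, -6, 0, 0, 0, 1],
  [0, 2, -6, 0, 0, 0, 1],
  [0, 5, -6, 0, 0, 0, 1],
])

```text
time: 20.12
ee_pos: [464.7, 243.8, 115.1]
tcp_rot: [0.002, 0.043, 0.999, 0.001]
ft_force: [-0.2, -0.1, 0.6]
width: -0.004
grasp_force: 0.0
```

```bash
python3 c.py
```

```text
60 75 [449.1 256.   97.9] t 20.12 at [464.7 243.8 115.1] shift cm [1.66 1.08 1.72] turn deg [ 0.1  0.2 -0.2] w -0.004 F [-0.2 -0.1  0.6] gf 0.0 q [-0.48  0.54 -0.15  2.15  0.18  0.46  0.71]
60 43.5 [464.8 254.7  70.6] t 20.12 at [464.7 243.8 115.1] shift cm [0.09 1.08 4.45] turn deg [ 0.1  0.2 -0.2] w -0.004 F [-0.2 -0.1  0.6] gf 0.0 q [-0.48  0.54 -0.15  2.15  0.18  0.46  0.71]
-60 75 [439.1 136.4  97.9] t 20.12 at [464.7 243.8 115.1] shift cm [  1.62 -10.92   1.69] turn deg [ 0.1  0.2 -0.2] w -0.004 F [-0.2 -0.1  0.6] gf 0.0 q [-0.48  0.54 -0.15  2.15  0.18  0.46  0.71]
-60 43.5 [454.8 135.1  70.6] t 20.12 at [464.7 243.8 115.1] shift cm [  0.06 -10.92   4.43] turn deg [ 0.1  0.2 -0.2] w -0.004 F [-0.2 -0.1  0.6] gf 0.0 q [-0.48  0.54 -0.15  2.15  0.18  0.46  0.71]
scene 60 25 [-64.5  57.8  51.3]
scene -60 25 [-63.9 -62.1  51.5]
lid top 897 34.8
side 60 54 [-63.3  61.7  53.2]
side -60 0 
lid top 1584 36.4
```

carry_out([
  [1, 0.6, 0.8, 0, 0, 0, 1],
  [1.66, 1.08, 1.72, 0, 0, 0, 1],
  [0.91, 1.08, 3.02, 0, 0, 0, 1],
  [0.61, 1.08, 3.54, 0, 0, 0, 1],
  [0.41, 1.08, 3.89, 0, 0, 0, 1],
])

```text
time: 20.85
ee_pos: [461.5, 254.1, 75.8]
tcp_rot: [0.001, 0.043, 0.999, 0.001]
ft_force: [-2.8, -1.2, 5.0]
width: -0.002
grasp_force: 3.0
```

```bash
python3 c.py
```

```text
60 75 [449.1 256.   97.9] t 20.85 at [461.5 254.1  75.8] shift cm [ 1.25  0.09 -2.21] turn deg [ 0.1  0.2 -0.1] w -0.002 F [-2.8 -1.2  5. ] gf 3.0 q [-0.52  0.6  -0.12  2.17  0.2   0.37  0.67]
60 43.5 [464.8 254.7  70.6] t 20.85 at [461.5 254.1  75.8] shift cm [-0.32  0.09  0.52] turn deg [ 0.1  0.2 -0.1] w -0.002 F [-2.8 -1.2  5. ] gf 3.0 q [-0.52  0.6  -0.12  2.17  0.2   0.37  0.67]
-60 75 [439.1 136.4  97.9] t 20.85 at [461.5 254.1  75.8] shift cm [  1.22 -11.91  -2.22] turn deg [ 0.1  0.2 -0.1] w -0.002 F [-2.8 -1.2  5. ] gf 3.0 q [-0.52  0.6  -0.12  2.17  0.2   0.37  0.67]
-60 43.5 [454.8 135.1  70.6] t 20.85 at [461.5 254.1  75.8] shift cm [ -0.35 -11.91   0.51] turn deg [ 0.1  0.2 -0.1] w -0.002 F [-2.8 -1.2  5. ] gf 3.0 q [-0.52  0.6  -0.12  2.17  0.2   0.37  0.67]
scene 60 10 [-64.2  52.7  46.1]
scene -60 23 [-65.  -60.2  51.1]
lid top 893 34.9
side 60 44 [-61.4  64.1  50.3]
side -60 0 
lid top 1569 36.4
```

carry_out([
  [-0.1, 0.05, 0.18, 0, 0, 0, 1],
  [-0.2, 0.09, 0.36, 0, 0, 0, 1],
  [-0.3, 0.09, 0.52, 0, 0, 0, 1],
  [-0.38, 0.09, 0.66, 0, 0, 0, 1],
  [-0.42, 0.09, 0.74, 0, 0, 0, 1],
])

```text
time: 21.58
ee_pos: [465.3, 254.2, 69.6]
tcp_rot: [0.002, 0.043, 0.999, 0.0]
ft_force: [-5.1, -3.6, 18.5]
width: -0.0
grasp_force: 9.1
```

carry_out([
  [-0.04, 0, 0.06, 0, 0, 0, 1],
  [-0.07, 0, 0.12, 0, 0, 0, 1],
  [-0.09, 0, 0.15, 0, 0, 0, 1],
  [-0.09, 0, 0.15, 0, 0, 0, 1],
  [-0.09, 0, 0.15, 0, 0, 0, 1],
])

```text
time: 22.2
ee_pos: [465.5, 254.1, 69.2]
tcp_rot: [0.002, 0.043, 0.999, 0.0]
ft_force: [-9.4, -5.3, 28.7]
width: 0.001
grasp_force: 14.4
```

carry_out([
  [0.5, 0, -1, 0, 0, 0, 1],
  [1.8, 0, -3.2, 0, 0, 0, 1],
  [1.7, -5, -3.2, 0, 0, 0, 1],
  [1.6, -10, -3.2, 0, 0, 0, 1],
  [1.6, -12, -3.2, 0, 0, 0, 1],
])

```text
time: 22.82
ee_pos: [440.2, 134.0, 99.5]
tcp_rot: [0.002, 0.044, 0.999, 0.0]
ft_force: [-0.2, 0.5, -0.6]
width: -0.001
grasp_force: 0.0
```

```bash
python3 c.py
```

```text
60 75 [449.1 256.   97.9] t 22.82 at [440.2 134.   99.5] shift cm [ 0.18 12.23  0.17] turn deg [ 0.1  0.2 -0.2] w -0.001 F [-0.2  0.5 -0.6] gf 0.0 q [-0.31  0.52 -0.15  2.31  0.23  0.33  0.82]
60 43.5 [464.8 254.7  70.6] t 22.82 at [440.2 134.   99.5] shift cm [-1.38 12.23  2.91] turn deg [ 0.1  0.2 -0.2] w -0.001 F [-0.2  0.5 -0.6] gf 0.0 q [-0.31  0.52 -0.15  2.31  0.23  0.33  0.82]
-60 75 [439.1 136.4  97.9] t 22.82 at [440.2 134.   99.5] shift cm [0.13 0.23 0.16] turn deg [ 0.1  0.2 -0.2] w -0.001 F [-0.2  0.5 -0.6] gf 0.0 q [-0.31  0.52 -0.15  2.31  0.23  0.33  0.82]
-60 43.5 [454.8 135.1  70.6] t 22.82 at [440.2 134.   99.5] shift cm [-1.43  0.23  2.9 ] turn deg [ 0.1  0.2 -0.2] w -0.001 F [-0.2  0.5 -0.6] gf 0.0 q [-0.31  0.52 -0.15  2.31  0.23  0.33  0.82]
scene 60 16 [-64.9  61.7  43.1]
scene -60 23 [-64.8 -63.2  51.2]
lid top 444 34.8
side 60 44 [-63.   62.2  44.1]
side -60 47 [-62.9 -58.   52.5]
lid top 1578 36.3
```

carry_out([
  [-0.4, 0.23, 1, 0, 0, 0, 1],
  [-0.7, 0.23, 1.65, 0, 0, 0, 1],
  [-0.9, 0.23, 2, 0, 0, 0, 1],
  [-1.1, 0.23, 2.34, 0, 0, 0, 1],
  [-1.2, 0.23, 2.52, 0, 0, 0, 1],
])

```text
time: 23.55
ee_pos: [452.4, 138.8, 73.9]
tcp_rot: [0.002, 0.042, 0.999, 0.001]
ft_force: [-3.0, 2.6, 4.5]
width: 0.001
grasp_force: 3.0
```

carry_out([
  [-0.1, 0, 0.18, 0, 0, 0, 1],
  [-0.2, 0, 0.36, 0, 0, 0, 1],
  [-0.3, 0, 0.52, 0, 0, 0, 1],
  [-0.4, 0, 0.7, 0, 0, 0, 1],
  [-0.4, 0, 0.72, 0, 0, 0, 1],
])

```text
time: 24.18
ee_pos: [455.3, 138.6, 68.2]
tcp_rot: [0.002, 0.042, 0.999, 0.001]
ft_force: [-12.5, 5.0, 36.1]
width: 0.0
grasp_force: 18.8
```

carry_out([
  [0.5, 0, -1, 0, 0, 0, 1],
  [1.5, 0, -4, 0, 0, 0, 1],
  [1.5, -3, -9, 0, 0, 0, 1],
  [1.5, -8, -14, 0, 0, 0, 1],
  [1.5, -13, -18, 0, 0, 0, 1],
])

```text
time: 24.8
ee_pos: [430.7, 15.3, 242.0]
tcp_rot: [0.003, 0.042, 0.999, 0.001]
ft_force: [1.7, -0.9, -0.1]
width: 0.001
grasp_force: 0.0
```

```bash
python3 c.py | tail -6; python3 - <<'E'
from h import *
im=r.get_image('scene');save('z.png',im,(200,100,480,310),2.8)
print(r.get_obs()['ft_force'])
E
```

```text
scene 60 19 [-63.3  59.9  42.9]
scene -60 21 [-64.1 -61.   43.2]
lid top 897 34.9
side 60 41 [-63.2  60.5  44.4]
side -60 30 [-63.5 -58.8  44.4]
lid top 1580 36.4
[ 0.37087537  0.14376978 -0.2381196 ]
```

View pics/z.png

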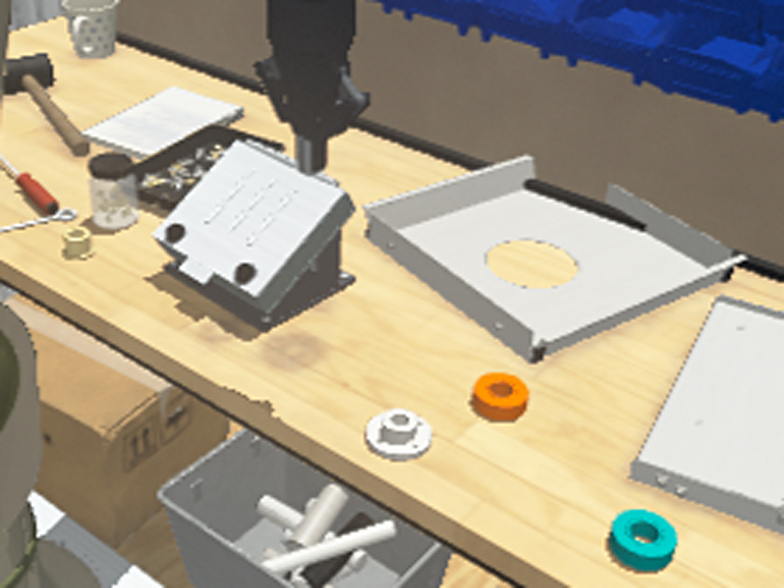

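The cover is shut and both catches (crop 175,232 and 245,272) are home. The bush, flange and jar haven't moved.

```bash
python3 -c "
from h import *
print(r.hand_in())"
```

```text
the job is handed in; nothing more can be done
None
```

The job is handed in: the black tape roll is on the spindle down against the deck, the cover is shut and both catches are pressed home. The bush, flange and jar were left where they stood, and it took about 25 s of the 69 s allowed.

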